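# Click the story player's dial on to blue and press play

## Robot

A 6-joint arm with a two-finger parallel gripper is mounted at the origin on the work surface. World frame = base frame: x ahead of the robot, y to its left, z up, the work surface at z = 0. Lengths are in m, angles in degrees, forces in N, time in s.
With the tool pointing down it reaches from about 0.25 to 0.725 m from the base axis. Payload 9.7 kg.
Tool frame: the origin (TCP) lies at the very end of the fingers, on their centre line; the grasp point (between the pads) lies 19 mm behind it; z points along the fingers, y is the line along which they close (so a half turn about z gives the same grasp; the last joint's range is limited). The gripper opens to 85 mm and grips with 20 to 120 N. Pads are 22 mm wide; open, the fingers measure 114 mm over their backs; the gripper's body (76 mm by 85 mm) begins 54 mm behind the grasp point. The pads swing forward as they close: fully open they stand 13 mm farther back than shut.
Start: joints at [-68.182, 4.979, 10.078, 95.1, 0, 90], TCP at [0.204, -0.511, 0.231] pointing down, gripper open.
Joint ranges: [-179.16, 179.16], [-48.56, 103.87], [-65.8, 70.77], [-126.05, 130.52], [-82.76, 87.17], [-180, 180]. Speed limits (degrees/s): [127.2, 127.2, 147.25, 180, 180, 180].

## Interface

Orientations are given as [roll, pitch, yaw] about the fixed x, y, z axes, in that order (R = Rz(yaw) Ry(pitch) Rx(roll)).
In Python, from workcell import telemetry, optics, workorder gives the robot as it stands.
- The arm moves only by the shell command python3 -m handwheel 'ROWS' [FORCE]. ROWS is JSON, a list of rows, each an object of numbers: "tx", "ty", "tz": the shift along the tool's x, y, z in m; "ax", "ay", "az": the turn, a rotation vector about the tool's x, y, z in degrees; "jaw": the gripper command: -1 is shut, 1 is fully open, values between are in proportion. A call has exactly 10 rows; each row shifts and turns the commanded pose from where the row before left it, along the tool's axes as they then stand; what a row does not reach is not made up. A row lasts 1/8 s, in which the tool goes at most 62.5 mm and 10.7 degrees, less where a joint would pass 70% of its speed; a pose out of reach is approached as far as the arm can. A call is refused whole if a number of a shift passes 0.0625 or a number of a turn 10.7, either way. A call with a gripper value outside its range is refused whole. The fingers move at their own pace and stop on an object; FORCE is the grip in N (left out, the last holds). Time passes only in rows, so rows that do not move let the fingers close, or fill a call up. It gives the time, the measured TCP pose, the force, the opening and the grip force at its end, in the units of the state.
- telemetry.get_obs(): the state, without advancing time (a new reading comes with each control period).
- optics.camera(name): name is "side" or "top" or "wrist"; returns a dict with "color" (400x640x3 uint8, red, green, blue), "K" (3x3 intrinsics, pixels), "k1" (the pictures are not rectified: a ray, as slopes to the right and down, at radius r is drawn at 1 + k1 r^2 times it, then the intrinsics apply), "extrinsics" (4x4, takes a point from camera to world coordinates); the wrist camera has in their place "mount" (4x4, takes a point from camera to tool coordinates, whose origin is the TCP and whose axes are the flange's). Camera axes: x right, y down, z forward; pixel columns grow to the right and rows downward; lengths in m; the calibration is good to about 2 mm. A picture is of the moment at which its call begins: read the wrist's pose just before it. There is no depth.
- workorder.job_done(): hands the job in; it is judged then, once.
The state is a dict: "time": time; "q": joint angles; "qd": joint speeds; "joint_efforts": joint torques, N m; "ee_pos": TCP position; "tcp_rot": TCP orientation; "wrist_force": force on the tool from outside, world axes, zero at the start; "torque": the same for the moment, N m; "opening": finger opening in m; "grasp_force": force on a finger pad.
Only numpy, scipy, OpenCV 4.12 (cv2) and the standard library are available. Lean on these libraries where they do the work, as an engineer would, in place of code of your own. Each camera call takes 0.05 s, during which the arm holds its last target. There are 200 camera calls.

## Task

On the wooden story player, rest a fingertip on the flat top of the big knurled dial and, by fingertip friction, turn it clockwise one click, so that its white pointer goes from the red dot into the next click at the blue dot. Then press the green play button fully down with a fingertip and let go. Grip and lift nothing, do not shove or tip the player, press play only once the dial is at blue, and leave the toys standing around it where they are.

Things in the scene. Friction and masses are not known exactly. Their poses are not given: they have to be found in the camera images.
- player: Story player: loose wooden box 150 (its x) x 250 (its y) x 70 mm high, 1.4 kg, on rubber feet; origin at the centre of its underside, z up. On its flat top: the dial, its axis 45 mm towards +y from the middle, and the play button. Flat coloured dots (12 mm) lie round the dial 61 mm from its axis, clockwise from above: red, blue, yellow, 40 degrees apart.
- dial_top (a point): Centre of the dial's flat smooth top, 94 mm above the player's underside, on its vertical axis. Dial: dark wood, 96 mm across, 15 mm thick, knurled black rim, white pointer line on top; too wide to grip. It sits on a spring: sinks from 2 N, then 1.5 N per mm, to a stop at 8 mm. Pressed 4 to 5 mm, it follows a fingertip dragged round an arc 34 mm from the axis.
- blue_dot (a point): Centre of the blue dot on the player's top, straight towards the player's +y from the dial's axis.
- dial (a joint): Dial angle in rad, growing clockwise seen from above. Clicks (detents) at 0 (pointer at red, where it starts), 0.7 (blue) and 1.4 (yellow); stops at -0.1 and 1.5. Let go, the dial falls into the nearest click (the ridges lie half-way, at 0.35 and 1.05). The most torque needed is about 0.06 N m.
- play_top (a point): Centre of the top of the green round play button, 30 mm across, in a white housing on the player's top, 35 mm towards its -x and 75 mm towards its -y from the middle.
- play (a joint): Travel of the play button, m: 0 up, 0.006 fully down (about 5 N); springs back when released.
- cylinder_center (a point): Centre of a small loose natural-wood cylinder, 28 mm across and 40 mm high, standing on the player's top in its +x, -y corner. Leave alone.
- cone: Loose yellow cone, 64 mm across at the foot, 82 mm high, standing on the table beside or behind the player; origin at the centre of its foot. Leave alone.
- frame: Loose hollow square beech frame, 90 x 90 x 30 mm high, lying on the table beside or behind the player; origin under its centre. Leave alone.
- ring_red: Loose red wooden ring, 80 mm across, 18 mm high, lying flat beside or behind the player; origin under its centre. Leave alone.
- ring_blue: Loose blue wooden ring, 68 mm across, 18 mm high, lying flat on the left of the table; origin under its centre. Leave alone.
- bowl: Loose white bowl, 110 mm across, 45 mm high, on the right of the table; origin under its centre. Leave alone.

How it is judged:
By the outcome, as a careful person would: the job done as asked, in the order asked, and still so for the second after the job is handed in, with the robot touching nothing.
It also fails if it takes over 38 s, if anything falls off the work surface, if the arm or the gripper's body presses on something with over 40 N, if the wrist force passes 120 N, or if a joint passes its speed limit or range.

## Working session

There is one attempt and no reset: what is moved stays moved. The work goes in short steps, Python scripts to look and compute and a shell command to move; the robot and the scene stay as the last step left them, time stands still between calls to the robot, and variables do not carry over. Pictures are saved under pics/ and viewed, at most 11 in all, crops included, and the job is handed in when it is done.

```bash
mkdir -p pics; ls
python3 - <<'E'
from workcell import telemetry, optics
import cv2,numpy as np
print({k:np.round(v,3).tolist() for k,v in telemetry.get_obs().items()})
for n in ("top","side"):
    c=optics.camera(n); cv2.imwrite(f"pics/{n}0.png",c["color"][:,:,::-1]); print(n,c["K"],c["k1"],c["extrinsics"])
E
```

```text
pics
{'time': 0.0, 'q': [-68.18, 5.011, 10.034, 95.099, -0.001, 90.0], 'qd': [-0.036, -0.054, 0.042, -0.108, -0.095, -0.053], 'joint_efforts': [0.0, -52.04, 46.48, 0.017, -0.0, -0.0], 'ee_pos': [0.204, -0.51, 0.231], 'tcp_rot': [-179.924, 0.001, 21.82], 'wrist_force': [0.099, 0.557, -0.263], 'torque': [0.031, -0.001, 0.002], 'grasp_force': 0.0, 'opening': 0.086}
top [[426.72484606   0.         320.73341967]
 [  0.         426.72484606 195.04915024]
 [  0.           0.           1.        ]] -0.08732542149096825 [[ 2.29277472e-02 -9.80279162e-01  1.96283172e-01  2.97429565e-01]
 [-9.99464764e-01 -2.70579740e-02 -1.83861535e-02 -3.44602600e-04]
 [ 2.33345881e-02 -1.95756562e-01 -9.80374860e-01  1.50172980e+00]
 [ 0.00000000e+00  0.00000000e+00  0.00000000e+00  1.00000000e+00]]
side [[510.30705393   0.         314.97414538]
 [  0.         510.30705393 192.6309572 ]
 [  0.           0.           1.        ]] 0.0077302562263381 [[-0.90801091 -0.32183606  0.26821211  0.14830211]
 [-0.4188779   0.70900883 -0.56731629  0.90266101]
 [-0.00758191 -0.62747751 -0.77859777  1.30973048]
 [ 0.          0.          0.          1.        ]]
```

View pics/top0.png

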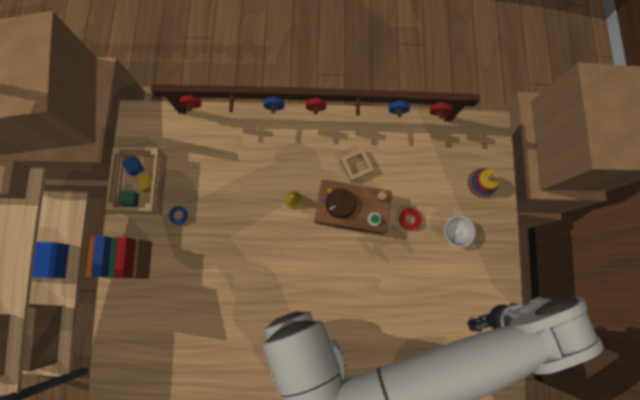

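View pics/side0.png

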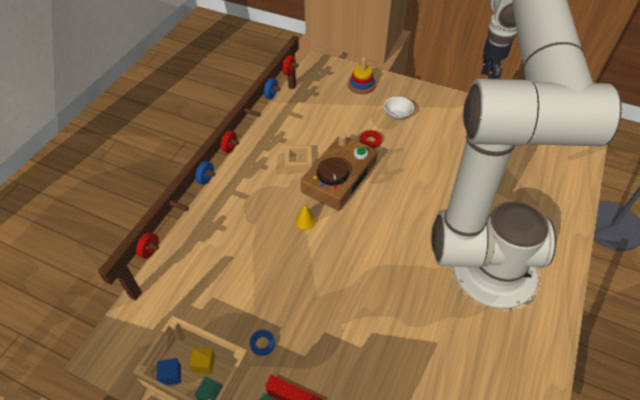

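The top view shows the player at about (354,207), with the dial at (341,203), the green button at (375,219) and the cylinder at (382,196). The cone is at (293,199), the frame at (358,165) and the red ring at (410,219). The side view agrees: the red dot is on the robot's side and the yellow dot on the far side.

```bash
cat > h.py <<'E'
import numpy as np, cv2
from scipy.spatial.transform import Rotation as R
from workcell import telemetry, optics
def grab(n):
    o=telemetry.get_obs(); c=optics.camera(n)
    if n=="wrist":
        T=np.eye(4); T[:3,:3]=R.from_euler("xyz",o["tcp_rot"],degrees=True).as_matrix(); T[:3,3]=o["ee_pos"]
        c["extrinsics"]=T@c["mount"]
    return c
def ray(c,uv):
    D=np.array([c["k1"],0,0,0,0.])
    s=cv2.undistortPoints(np.array([[uv]],float),c["K"],D)[0,0]
    E=c["extrinsics"]; return E[:3,3],E[:3,:3]@np.r_[s,1]
def onz(c,uv,z):
    o,d=ray(c,uv); return o+d*(z-o[2])/d[2]
def proj(c,p):
    E=np.linalg.inv(c["extrinsics"]); q=E[:3,:3]@np.asarray(p,float)+E[:3,3]
    return cv2.projectPoints(q[None],np.zeros(3),np.zeros(3),c["K"],np.array([c["k1"],0,0,0,0.]))[0][0,0]
def blobs(c,lo,hi,roi=None,amin=15):
    m=cv2.inRange(cv2.cvtColor(c["color"],cv2.COLOR_RGB2HSV),np.array(lo),np.array(hi))
    if roi: k=np.zeros_like(m); k[roi[1]:roi[3],roi[0]:roi[2]]=255; m&=k
    n,_,st,ce=cv2.connectedComponentsWithStats(m)
    return [(int(st[i,4]),np.round(ce[i],1).tolist(),st[i,:4].tolist()) for i in range(1,n) if st[i,4]>=amin]
E
python3 - <<'E'
from h import *
np.set_printoptions(precision=4,suppress=True)
c=grab("top"); roi=(310,170,400,245)
print("green",g:=blobs(c,(60,80,40),(95,255,255),roi,5))
for p in g: print(onz(c,p[1],.085))
print("dial",onz(c,(341,203),.094)); print("cyl top",onz(c,(382,195),.11)); print("cone tip",onz(c,(292,199),.05))
w=optics.camera("wrist"); print(w["K"],w["k1"],w["mount"])
i=cv2.resize(c["color"][150:260,270:440],None,fx=4.5,fy=4.5,interpolation=2); cv2.imwrite("pics/topc.png",i[:,:,::-1])
E
```

```text
green [(40, [374.5, 218.2], [371, 215, 8, 7])]
[ 0.5066 -0.2097  0.085 ]
dial [ 0.5539 -0.0954  0.094 ]
cyl top [ 0.5819 -0.2313  0.11  ]
cone tip [0.5714 0.0715 0.05  ]
[[315.0151   0.     320.1525]
 [  0.     315.0151 200.5795]
 [  0.       0.       1.    ]] -0.01194864631064002 [[ 0.0008 -0.9535 -0.3013  0.0764]
 [ 1.      0.0004  0.0015 -0.0006]
 [-0.0013 -0.3013  0.9535 -0.1427]
 [ 0.      0.      0.      1.    ]]
```

View pics/topc.png

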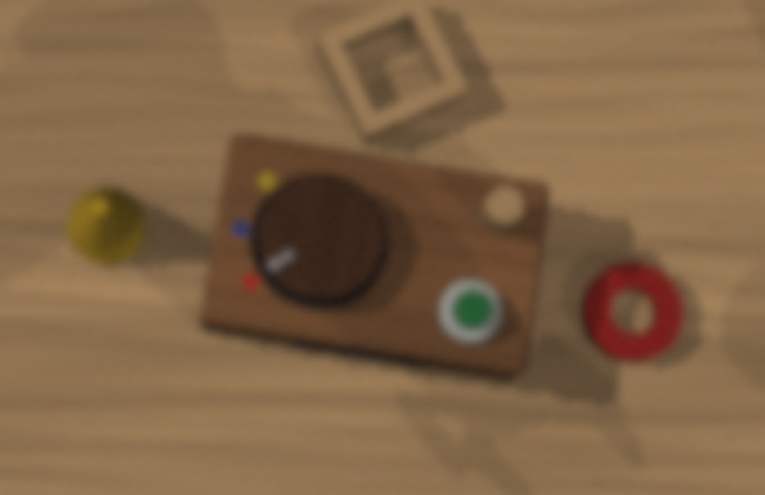

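The crop shows the dial at (341,203) with its pointer at red, the dots in red-blue-yellow order clockwise, and the player turned slightly. I'll move over the player with the jaw closing, for a wrist view.

```bash
python3 -m handwheel '[{"tx":0.04,"ty":-0.02,"tz":-0.005,"jaw":-1},{"tx":0.044,"ty":-0.022,"tz":-0.005,"jaw":-1},{"tx":0.044,"ty":-0.022,"jaw":-1},{"tx":0.044,"ty":-0.022,"jaw":-1},{"tx":0.044,"ty":-0.022,"jaw":-1},{"tx":0.044,"ty":-0.022,"jaw":-1},{"tx":0.044,"ty":-0.022,"jaw":-1},{"tx":0.044,"ty":-0.022,"jaw":-1},{"tx":0.04,"ty":-0.022,"jaw":-1},{"jaw":-1}]' 20
python3 - <<'E'
from h import *
c=grab("wrist"); cv2.imwrite("pics/w1.png",c["color"][:,:,::-1]); np.save("pics/w1.npy",c,allow_pickle=True)
E
```

```text
$[0]: bad value
```

View pics/w1.png

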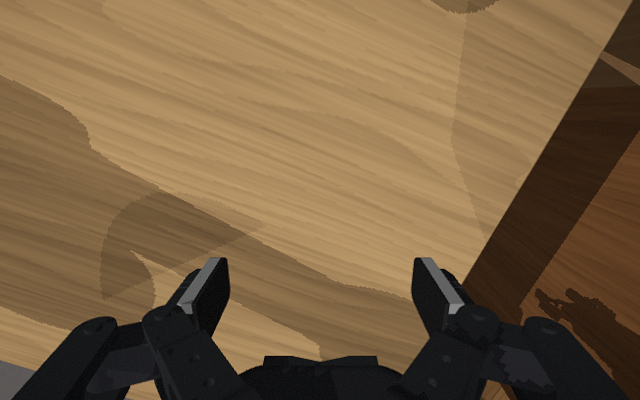

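The picture shows only bare table and the open fingers, because the call was refused. I'll write all seven keys in each row.

```bash
python3 -m handwheel '[{"tx":0.04,"ty":-0.02,"tz":-0.005,"ax":0,"ay":0,"az":0,"jaw":-1},{"tx":0.044,"ty":-0.022,"tz":-0.005,"ax":0,"ay":0,"az":0,"jaw":-1},{"tx":0.044,"ty":-0.022,"tz":0,"ax":0,"ay":0,"az":0,"jaw":-1},{"tx":0.044,"ty":-0.022,"tz":0,"ax":0,"ay":0,"az":0,"jaw":-1},{"tx":0.044,"ty":-0.022,"tz":0,"ax":0,"ay":0,"az":0,"jaw":-1},{"tx":0.044,"ty":-0.022,"tz":0,"ax":0,"ay":0,"az":0,"jaw":-1},{"tx":0.044,"ty":-0.022,"tz":0,"ax":0,"ay":0,"az":0,"jaw":-1},{"tx":0.03,"ty":-0.022,"tz":0,"ax":0,"ay":0,"az":0,"jaw":-1},{"tx":0.0,"ty":-0.022,"tz":0,"ax":0,"ay":0,"az":0,"jaw":-1},{"tx":0,"ty":0,"tz":0,"ax":0,"ay":0,"az":0,"jaw":-1}]' 20
python3 - <<'E'
from h import *
c=grab("wrist"); cv2.imwrite("pics/w2.png",c["color"][:,:,::-1]); np.save("pics/w2.npy",c,allow_pickle=True)
E
```

```text
time: 1.5
ee_pos: [0.4416, -0.2035, 0.2415]
tcp_rot: [180.0, -0.0, 21.9]
wrist_force: [0.9, -1.2, -0.5]
opening: -0.0001
grasp_force: 0.0
```

View pics/w2.png

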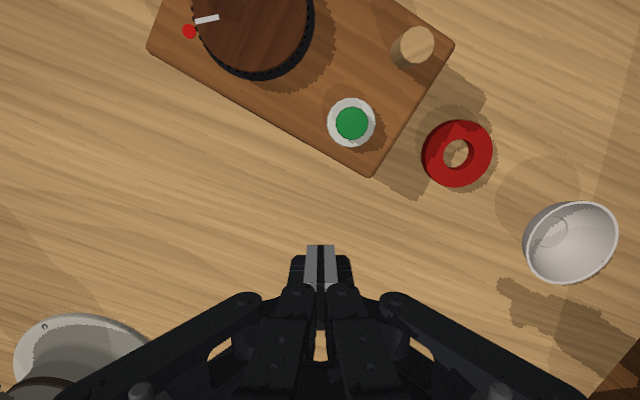

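The wrist view shows the dial at about (257,25) with the pointer near the red dot at (189,31). The green button is at (351,123), the cylinder at (415,45), the ring at (457,153) and the shut fingertips at (321,245). I'll move closer so all the dots come into view.

```bash
python3 -m handwheel '[{"tx":0.01,"ty":-0.01,"tz":0,"ax":0,"ay":0,"az":0,"jaw":-1},{"tx":0.015,"ty":-0.015,"tz":-0.005,"ax":0,"ay":0,"az":0,"jaw":-1},{"tx":0.015,"ty":-0.015,"tz":-0.005,"ax":0,"ay":0,"az":0,"jaw":-1},{"tx":0.015,"ty":-0.015,"tz":-0.005,"ax":0,"ay":0,"az":0,"jaw":-1},{"tx":0.01,"ty":-0.01,"tz":0,"ax":0,"ay":0,"az":0,"jaw":-1},{"tx":0.005,"ty":-0.005,"tz":0,"ax":0,"ay":0,"az":0,"jaw":-1},{"tx":0,"ty":0,"tz":0,"ax":0,"ay":0,"az":0,"jaw":-1},{"tx":0,"ty":0,"tz":0,"ax":0,"ay":0,"az":0,"jaw":-1},{"tx":0,"ty":0,"tz":0,"ax":0,"ay":0,"az":0,"jaw":-1},{"tx":0,"ty":0,"tz":0,"ax":0,"ay":0,"az":0,"jaw":-1}]'
python3 - <<'E'
from h import *
np.set_printoptions(precision=4,suppress=True)
c=grab("wrist"); cv2.imwrite("pics/w3.png",c["color"][:,:,::-1]); np.save("pics/w3.npy",c,allow_pickle=True)
for n,lo,hi,z in (("red",(0,180,100),(6,255,255),.07),("blue",(105,130,60),(130,255,255),.07),("yel",(22,180,120),(32,255,255),.07),("green",(60,120,60),(95,255,255),.085)):
    for b in blobs(c,lo,hi,None,40): print(n,b,onz(c,b[1],z))
E
```

```text
time: 2.8
ee_pos: [0.4805, -0.1138, 0.2563]
tcp_rot: [180.0, -0.0, 21.8]
wrist_force: [0.6, 0.7, -0.4]
opening: -0.0003
grasp_force: 0.0
red (115, [271.1, 110.7], [266, 105, 12, 12]) [ 0.5246 -0.0428  0.07  ]
red (2352, [500.3, 205.8], [470, 177, 61, 58]) [ 0.5233 -0.3112  0.07  ]
blue (115, [276.5, 66.5], [271, 61, 12, 12]) [ 0.5655 -0.0341  0.07  ]
yel (269, [171.9, 16.2], [164, 0, 21, 49]) [0.5705 0.0708 0.07  ]
yel (147, [309.2, 35.6], [303, 29, 13, 14]) [ 0.6024 -0.0537  0.07  ]
green (643, [414.6, 191.0], [400, 177, 30, 29]) [ 0.5053 -0.2092  0.085 ]
```

View pics/w3.png

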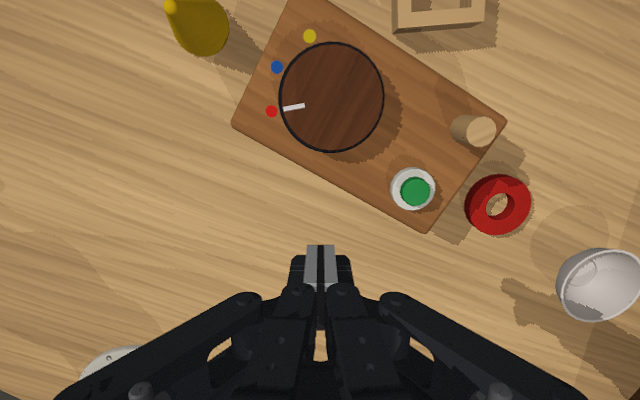

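The wrist view shows the red, blue and yellow dots at (271,111), (276,67) and (309,36), and the green button at (415,191).

Checks against the given sizes:
- **Dots:** the red-yellow chord comes out at 78.6 mm against 78.4 expected. This gives a player yaw of -8.0° and the dial axis at (0.557, -0.0945). The blue dot lies exactly where it should.
- **Button:** it's predicted at (0.5057, -0.2084) and seen within 1 mm of that.

I'll put the tip 34 mm from the axis along the tool's -x, at (0.5254, -0.1071).

```bash
python3 -m handwheel '[{"tx":0.01,"ty":0.0025,"tz":0.01,"ax":0,"ay":0,"az":0,"jaw":-1},{"tx":0.012,"ty":0.003,"tz":0.02,"ax":0,"ay":0,"az":0,"jaw":-1},{"tx":0.012,"ty":0.003,"tz":0.02,"ax":0,"ay":0,"az":0,"jaw":-1},{"tx":0.01,"ty":0.002,"tz":0.02,"ax":0,"ay":0,"az":0,"jaw":-1},{"tx":0,"ty":0,"tz":0.02,"ax":0,"ay":0,"az":0,"jaw":-1},{"tx":0,"ty":0,"tz":0.02,"ax":0,"ay":0,"az":0,"jaw":-1},{"tx":0,"ty":0,"tz":0.02,"ax":0,"ay":0,"az":0,"jaw":-1},{"tx":0,"ty":0,"tz":0.01,"ax":0,"ay":0,"az":0,"jaw":-1},{"tx":0,"ty":0,"tz":0.005,"ax":0,"ay":0,"az":0,"jaw":-1},{"tx":0,"ty":0,"tz":0,"ax":0,"ay":0,"az":0,"jaw":-1}]'
```

```text
time: 4.1
ee_pos: [0.5255, -0.1069, 0.1113]
tcp_rot: [180.0, -0.0, 21.8]
wrist_force: [-0.2, -0.3, 0.5]
opening: -0.0002
grasp_force: 0.0
```

```bash
python3 -m handwheel '[{"tx":0,"ty":0,"tz":0.004,"ax":0,"ay":0,"az":0,"jaw":-1},{"tx":0,"ty":0,"tz":0.004,"ax":0,"ay":0,"az":0,"jaw":-1},{"tx":0,"ty":0,"tz":0.003,"ax":0,"ay":0,"az":0,"jaw":-1},{"tx":0,"ty":0,"tz":0.002,"ax":0,"ay":0,"az":0,"jaw":-1},{"tx":0,"ty":0,"tz":0.002,"ax":0,"ay":0,"az":0,"jaw":-1},{"tx":0,"ty":0,"tz":0.002,"ax":0,"ay":0,"az":0,"jaw":-1},{"tx":0,"ty":0,"tz":0.002,"ax":0,"ay":0,"az":0,"jaw":-1},{"tx":0,"ty":0,"tz":0,"ax":0,"ay":0,"az":0,"jaw":-1},{"tx":0,"ty":0,"tz":0,"ax":0,"ay":0,"az":0,"jaw":-1},{"tx":0,"ty":0,"tz":0,"ax":0,"ay":0,"az":0,"jaw":-1}]'
```

```text
time: 5.35
ee_pos: [0.5254, -0.107, 0.0925]
tcp_rot: [180.0, -0.0, 21.8]
wrist_force: [-0.7, -0.4, 3.5]
opening: -0.0002
grasp_force: 1.8
```

```bash
python3 -m handwheel '[{"tx":0,"ty":0,"tz":0.001,"ax":0,"ay":0,"az":0,"jaw":-1},{"tx":0,"ty":0,"tz":0.001,"ax":0,"ay":0,"az":0,"jaw":-1},{"tx":0,"ty":0,"tz":0.001,"ax":0,"ay":0,"az":0,"jaw":-1},{"tx":0,"ty":0,"tz":0,"ax":0,"ay":0,"az":0,"jaw":-1},{"tx":0,"ty":-0.0012,"tz":0,"ax":0,"ay":0,"az":2,"jaw":-1},{"tx":0,"ty":-0.0018,"tz":0,"ax":0,"ay":0,"az":3,"jaw":-1},{"tx":0.0001,"ty":-0.0018,"tz":0,"ax":0,"ay":0,"az":3,"jaw":-1},{"tx":0,"ty":-0.0018,"tz":0,"ax":0,"ay":0,"az":3,"jaw":-1},{"tx":0.0001,"ty":-0.0018,"tz":0,"ax":0,"ay":0,"az":3,"jaw":-1},{"tx":0,"ty":-0.0018,"tz":0,"ax":0,"ay":0,"az":3,"jaw":-1}]'
python3 - <<'E'
from h import *
c=grab("wrist"); cv2.imwrite("pics/w4.png",cv2.resize(c["color"][100:330,180:460],None,fx=2,fy=2)[:,:,::-1]); np.save("pics/w4.npy",c,allow_pickle=True)
E
```

```text
time: 6.6
ee_pos: [0.5232, -0.0972, 0.0898]
tcp_rot: [180.0, -0.0, 4.7]
wrist_force: [-2.4, -1.6, 7.7]
opening: 0.0
grasp_force: 3.6
```

View pics/w4.png

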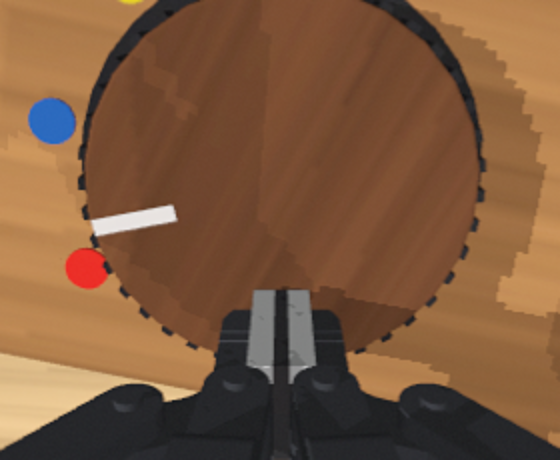

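The pointer is now about a third of the way from the red dot to the blue one, so the dial follows the tip without visible slip. I'll carry on for the remaining 23°.

```bash
python3 -m handwheel '[{"tx":0.0001,"ty":-0.0018,"tz":0,"ax":0,"ay":0,"az":3,"jaw":-1},{"tx":0,"ty":-0.0018,"tz":0,"ax":0,"ay":0,"az":3,"jaw":-1},{"tx":0.0001,"ty":-0.0018,"tz":0,"ax":0,"ay":0,"az":3,"jaw":-1},{"tx":0,"ty":-0.0018,"tz":0,"ax":0,"ay":0,"az":3,"jaw":-1},{"tx":0.0001,"ty":-0.0018,"tz":0,"ax":0,"ay":0,"az":3,"jaw":-1},{"tx":0,"ty":-0.0018,"tz":0,"ax":0,"ay":0,"az":3,"jaw":-1},{"tx":0.0001,"ty":-0.0018,"tz":0,"ax":0,"ay":0,"az":3,"jaw":-1},{"tx":0,"ty":-0.0012,"tz":0,"ax":0,"ay":0,"az":2,"jaw":-1},{"tx":0,"ty":0,"tz":0,"ax":0,"ay":0,"az":0,"jaw":-1},{"tx":0,"ty":0,"tz":0,"ax":0,"ay":0,"az":0,"jaw":-1}]'
python3 - <<'E'
from h import *
c=grab("wrist"); cv2.imwrite("pics/w5.png",cv2.resize(c["color"][100:330,180:460],None,fx=2,fy=2)[:,:,::-1]); np.save("pics/w5.npy",c,allow_pickle=True)
E
```

```text
time: 7.9
ee_pos: [0.5156, -0.1249, 0.0899]
tcp_rot: [-178.1, 0.0, -14.6]
wrist_force: [-1.1, 0.1, 5.7]
opening: 0.0001
grasp_force: 3.2
```

View pics/w5.png

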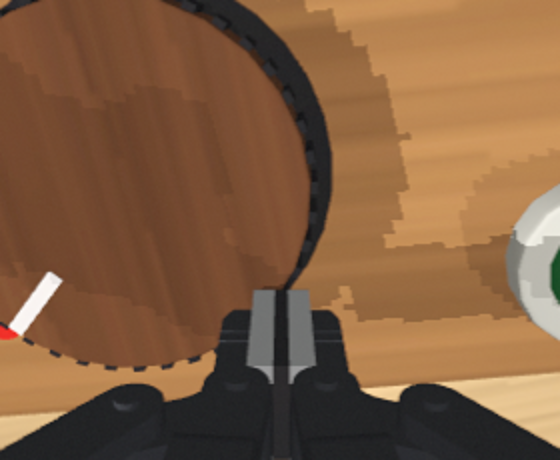

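The tip went the wrong way: y fell by 28 mm and the tool rolled 2°. The dial has been dragged back, so the pointer is at red again, and the tip stands near the rim. I'll check the joints before moving again.

Run:
```python
from h import *
print({k:np.round(v,3).tolist() for k,v in telemetry.get_obs().items()})
```

```text
{'time': 7.95, 'q': [-14.602, 1.929, -8.767, 79.334, 1.855, 179.944], 'qd': [0.165, 0.06, 0.032, 0.176, -0.027, -0.05], 'joint_efforts': [-0.233, -45.542, 43.78, -0.253, -0.036, 0.001], 'ee_pos': [0.516, -0.125, 0.09], 'tcp_rot': [-178.145, 0.029, -14.547], 'wrist_force': [-1.606, 0.995, 6.362], 'torque': [0.156, 0.101, 0.017], 'grasp_force': 3.175, 'opening': 0.0}
```

Joint 6 hit its +180° limit, because yaw can't go below q1. I'll lift clear, turn the tool back to yaw ≈ 52° so there's room for the arc, and measure again from above.

```bash
python3 -m handwheel '[{"tx":0,"ty":0,"tz":-0.005,"ax":0,"ay":0,"az":0,"jaw":-1},{"tx":0,"ty":0,"tz":-0.015,"ax":0,"ay":0,"az":0,"jaw":-1},{"tx":0,"ty":0,"tz":-0.02,"ax":-1.9,"ay":0,"az":0,"jaw":-1},{"tx":0,"ty":0,"tz":-0.02,"ax":0,"ay":0,"az":-9.5,"jaw":-1},{"tx":0,"ty":0,"tz":-0.02,"ax":0,"ay":0,"az":-9.5,"jaw":-1},{"tx":0,"ty":0,"tz":-0.02,"ax":0,"ay":0,"az":-9.5,"jaw":-1},{"tx":0,"ty":0,"tz":-0.02,"ax":0,"ay":0,"az":-9.5,"jaw":-1},{"tx":0,"ty":0,"tz":-0.02,"ax":0,"ay":0,"az":-9.5,"jaw":-1},{"tx":0,"ty":0,"tz":-0.01,"ax":0,"ay":0,"az":-9.5,"jaw":-1},{"tx":0,"ty":0,"tz":0,"ax":0,"ay":0,"az":-9.5,"jaw":-1}]'
python3 -m handwheel '[{"tx":-0.01,"ty":-0.01,"tz":0,"ax":0,"ay":0,"az":0,"jaw":-1},{"tx":-0.02,"ty":-0.01,"tz":0,"ax":0,"ay":0,"az":0,"jaw":-1},{"tx":-0.02,"ty":0,"tz":0,"ax":0,"ay":0,"az":0,"jaw":-1},{"tx":-0.01,"ty":0,"tz":0,"ax":0,"ay":0,"az":0,"jaw":-1},{"tx":0,"ty":0,"tz":0,"ax":0,"ay":0,"az":0,"jaw":-1},{"tx":0,"ty":0,"tz":0,"ax":0,"ay":0,"az":0,"jaw":-1},{"tx":0,"ty":0,"tz":0,"ax":0,"ay":0,"az":0,"jaw":-1},{"tx":0,"ty":0,"tz":0,"ax":0,"ay":0,"az":0,"jaw":-1},{"tx":0,"ty":0,"tz":0,"ax":0,"ay":0,"az":0,"jaw":-1},{"tx":0,"ty":0,"tz":0,"ax":0,"ay":0,"az":0,"jaw":-1}]'
cat > m.py <<'E'
from h import *
import sys
np.set_printoptions(precision=4,suppress=True)
c=grab("wrist"); cv2.imwrite(f"pics/{sys.argv[1]}.png",c["color"][:,:,::-1])
for n,lo,hi,z in (("red",(0,180,100),(6,255,255),.07),("blue",(105,130,60),(130,255,255),.07),("yel",(22,180,120),(32,255,255),.07),("green",(60,120,60),(95,255,255),.085),("white",(0,0,170),(179,45,255),.094)):
    for b in blobs(c,lo,hi,None,40): print(n,b,onz(c,b[1],z))
E
python3 m.py w6
```

```text
time: 9.2
ee_pos: [0.5142, -0.1304, 0.241]
tcp_rot: [-179.9, -0.1, 52.6]
wrist_force: [-0.7, -0.8, -0.1]
opening: -0.0002
grasp_force: 0.0
time: 10.45
ee_pos: [0.4615, -0.1654, 0.2393]
tcp_rot: [-179.9, -0.0, 52.3]
wrist_force: [-0.4, 0.5, 0.1]
opening: 0.0
grasp_force: 0.0
red (160, [293.1, 32.0], [287, 25, 13, 15]) [ 0.5246 -0.0426  0.07  ]
red (2233, [442.4, 253.0], [411, 225, 63, 56]) [ 0.5169 -0.3119  0.07  ]
red (445, [629.9, 345.8], [621, 325, 19, 49]) [ 0.6355 -0.5643  0.07  ]
blue (1015, [615.5, 330.4], [597, 309, 43, 60]) [ 0.6299 -0.5306  0.07  ]
green (711, [383.8, 191.5], [369, 177, 31, 30]) [ 0.5055 -0.2091  0.085 ]
white (117, [319.4, 37.4], [308, 31, 23, 14]) [ 0.538  -0.0638  0.094 ]
white (606, [379.8, 183.7], [361, 168, 45, 43]) [ 0.5069 -0.1973  0.094 ]
white (74, [8.1, 213.9], [0, 208, 21, 14]) [0.2    0.0007 0.094 ]
white (470, [47.0, 255.2], [31, 232, 36, 56]) [ 0.194  -0.0516  0.094 ]
white (104, [509.0, 342.8], [484, 335, 42, 25]) [ 0.518  -0.4389  0.094 ]
```

View pics/w6.png

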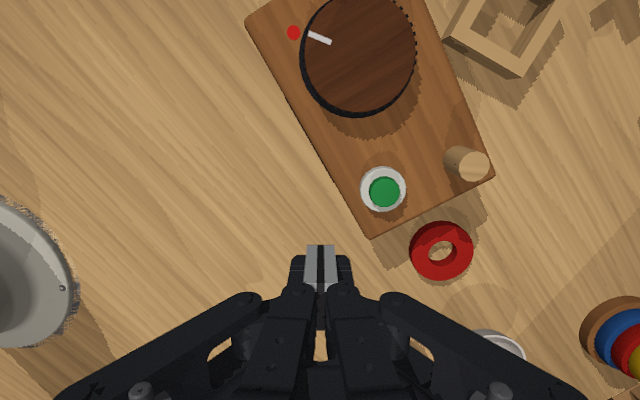

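The picture shows the player unmoved: red is at (293,32), within 0.2 mm of before, and green is the same. The white pointer at (319,37) lies at 121.7° against the red dot's 122°, so the dial is back at its first click. I'll go to the new start point at (0.536, -0.121).

```bash
python3 -m handwheel '[{"tx":0.01,"ty":0.004,"tz":0,"ax":0,"ay":0,"az":0,"jaw":-1},{"tx":0.02,"ty":0.008,"tz":0.01,"ax":0,"ay":0,"az":0,"jaw":-1},{"tx":0.02,"ty":0.008,"tz":0.015,"ax":0,"ay":0,"az":0,"jaw":-1},{"tx":0.02,"ty":0.008,"tz":0.02,"ax":0,"ay":0,"az":0,"jaw":-1},{"tx":0.0105,"ty":0.0042,"tz":0.02,"ax":0,"ay":0,"az":0,"jaw":-1},{"tx":0,"ty":0,"tz":0.02,"ax":0,"ay":0,"az":0,"jaw":-1},{"tx":0,"ty":0,"tz":0.02,"ax":0,"ay":0,"az":0,"jaw":-1},{"tx":0,"ty":0,"tz":0.015,"ax":0,"ay":0,"az":0,"jaw":-1},{"tx":0,"ty":0,"tz":0.009,"ax":0,"ay":0,"az":0,"jaw":-1},{"tx":0,"ty":0,"tz":0,"ax":0,"ay":0,"az":0,"jaw":-1}]'
```

```text
time: 11.75
ee_pos: [0.5358, -0.1209, 0.1097]
tcp_rot: [-179.8, -0.0, 52.3]
wrist_force: [0.2, -0.3, -0.3]
opening: -0.0
grasp_force: 0.0
```

```bash
python3 -m handwheel '[{"tx":0,"ty":0,"tz":0.004,"ax":0,"ay":0,"az":0,"jaw":-1},{"tx":0,"ty":0,"tz":0.004,"ax":0,"ay":0,"az":0,"jaw":-1},{"tx":0,"ty":0,"tz":0.004,"ax":0,"ay":0,"az":0,"jaw":-1},{"tx":0,"ty":0,"tz":0.002,"ax":0,"ay":0,"az":0,"jaw":-1},{"tx":0,"ty":0,"tz":0.002,"ax":0,"ay":0,"az":0,"jaw":-1},{"tx":0,"ty":0,"tz":0.002,"ax":0,"ay":0,"az":0,"jaw":-1},{"tx":0,"ty":0,"tz":0.001,"ax":0,"ay":0,"az":0,"jaw":-1},{"tx":0,"ty":0,"tz":0.001,"ax":0,"ay":0,"az":0,"jaw":-1},{"tx":0,"ty":0,"tz":0,"ax":0,"ay":0,"az":0,"jaw":-1},{"tx":0,"ty":0,"tz":0,"ax":0,"ay":0,"az":0,"jaw":-1}]'
python3 -m handwheel '[{"tx":0,"ty":-0.0006,"tz":0,"ax":0,"ay":0,"az":1,"jaw":-1},{"tx":0,"ty":-0.0012,"tz":0,"ax":0,"ay":0,"az":2,"jaw":-1},{"tx":0.0001,"ty":-0.0018,"tz":0,"ax":0,"ay":0,"az":3,"jaw":-1},{"tx":0,"ty":-0.0018,"tz":0,"ax":0,"ay":0,"az":3,"jaw":-1},{"tx":0.0001,"ty":-0.0018,"tz":0,"ax":0,"ay":0,"az":3,"jaw":-1},{"tx":0,"ty":-0.0018,"tz":0,"ax":0,"ay":0,"az":3,"jaw":-1},{"tx":0.0001,"ty":-0.0018,"tz":0,"ax":0,"ay":0,"az":3,"jaw":-1},{"tx":0,"ty":-0.0012,"tz":0,"ax":0,"ay":0,"az":2,"jaw":-1},{"tx":0,"ty":0,"tz":0,"ax":0,"ay":0,"az":0,"jaw":-1},{"tx":0,"ty":0,"tz":0,"ax":0,"ay":0,"az":0,"jaw":-1}]'; python3 m.py w7 | grep -v green
```

```text
time: 13.0
ee_pos: [0.5361, -0.1213, 0.0909]
tcp_rot: [-179.9, -0.1, 52.3]
wrist_force: [-2.1, -0.7, 5.6]
opening: -0.0002
grasp_force: 2.9
time: 14.25
ee_pos: [0.5283, -0.1124, 0.0911]
tcp_rot: [-179.9, -0.1, 32.3]
wrist_force: [-0.2, -0.4, 5.6]
opening: 0.0004
grasp_force: 2.8
red (391, [206.9, 184.4], [196, 174, 23, 22]) [ 0.5241 -0.0425  0.07  ]
red (1922, [561.2, 349.2], [512, 319, 79, 64]) [ 0.5473 -0.2847  0.07  ]
blue (453, [227.6, 108.2], [216, 97, 24, 24]) [ 0.5652 -0.0337  0.07  ]
yel (4457, [120.0, 21.5], [51, 0, 121, 55]) [0.573  0.0269 0.07  ]
yel (539, [299.9, 63.0], [288, 50, 25, 27]) [ 0.6023 -0.0535  0.07  ]
white (388, [247.4, 170.4], [226, 160, 44, 22]) [ 0.5499 -0.0593  0.094 ]
```

The pointer has turned 20.6° with the tip. I'll press 1 mm more and turn the remaining 20°.

```bash
python3 -m handwheel '[{"tx":0,"ty":-0.0006,"tz":0.001,"ax":0,"ay":0,"az":1,"jaw":-1},{"tx":0,"ty":-0.0012,"tz":0,"ax":0,"ay":0,"az":2,"jaw":-1},{"tx":0.0001,"ty":-0.0018,"tz":0,"ax":0,"ay":0,"az":3,"jaw":-1},{"tx":0,"ty":-0.0018,"tz":0,"ax":0,"ay":0,"az":3,"jaw":-1},{"tx":0.0001,"ty":-0.0018,"tz":0,"ax":0,"ay":0,"az":3,"jaw":-1},{"tx":0,"ty":-0.0018,"tz":0,"ax":0,"ay":0,"az":3,"jaw":-1},{"tx":0.0001,"ty":-0.0018,"tz":0,"ax":0,"ay":0,"az":3,"jaw":-1},{"tx":0,"ty":-0.0012,"tz":0,"ax":0,"ay":0,"az":2,"jaw":-1},{"tx":0,"ty":0,"tz":0,"ax":0,"ay":0,"az":0,"jaw":-1},{"tx":0,"ty":0,"tz":0,"ax":0,"ay":0,"az":0,"jaw":-1}]'; python3 m.py w8 | grep -v green
```

```text
time: 15.55
ee_pos: [0.5239, -0.1013, 0.0902]
tcp_rot: [-179.9, -0.0, 12.3]
wrist_force: [-0.0, -0.6, 6.6]
opening: 0.0001
grasp_force: 3.3
red (356, [217.2, 221.3], [207, 211, 22, 21]) [ 0.5242 -0.0424  0.07  ]
red (3256, [610.4, 288.2], [572, 242, 68, 81]) [ 0.5316 -0.2781  0.07  ]
blue (418, [209.7, 145.2], [198, 134, 24, 23]) [ 0.5652 -0.0337  0.07  ]
yel (10289, [73.5, 79.9], [0, 32, 140, 99]) [0.5828 0.0352 0.07  ]
yel (522, [258.8, 78.7], [247, 66, 25, 26]) [ 0.6023 -0.0534  0.07  ]
white (392, [247.8, 170.1], [226, 159, 45, 23]) [ 0.5626 -0.0592  0.094 ]
white (1280, [495.3, 299.8], [458, 273, 78, 59]) [ 0.5225 -0.1939  0.094 ]
white (70, [481.1, 276.9], [474, 274, 17, 9]) [ 0.5336 -0.1817  0.094 ]
```

The pointer is at 81° against blue's 82°, so the dial is in the blue click. I'll lift straight up, move over the button and check the pointer once it's released.

```bash
python3 -m handwheel '[{"tx":0,"ty":0,"tz":-0.003,"ax":0,"ay":0,"az":0,"jaw":-1},{"tx":0,"ty":0,"tz":-0.01,"ax":0,"ay":0,"az":0,"jaw":-1},{"tx":0,"ty":0,"tz":-0.022,"ax":0,"ay":0,"az":0,"jaw":-1},{"tx":-0.005,"ty":0.012,"tz":-0.02,"ax":0,"ay":0,"az":0,"jaw":-1},{"tx":-0.01,"ty":0.025,"tz":0,"ax":0,"ay":0,"az":0,"jaw":-1},{"tx":-0.01,"ty":0.025,"tz":0,"ax":0,"ay":0,"az":0,"jaw":-1},{"tx":-0.01,"ty":0.025,"tz":0,"ax":0,"ay":0,"az":0,"jaw":-1},{"tx":-0.006,"ty":0.014,"tz":0,"ax":0,"ay":0,"az":0,"jaw":-1},{"tx":0,"ty":0,"tz":0,"ax":0,"ay":0,"az":0,"jaw":-1},{"tx":0,"ty":0,"tz":0,"ax":0,"ay":0,"az":0,"jaw":-1}]'; python3 m.py w9
```

```text
time: 16.85
ee_pos: [0.505, -0.2082, 0.1442]
tcp_rot: [-179.8, 0.1, 12.3]
wrist_force: [0.0, 0.5, 0.3]
opening: -0.0002
grasp_force: 0.0
red (71, [84.8, 137.4], [81, 129, 10, 15]) [ 0.5222 -0.0391  0.07  ]
red (4780, [473.9, 207.7], [430, 167, 87, 82]) [ 0.5312 -0.3167  0.07  ]
blue (83, [70.3, 66.9], [67, 60, 9, 17]) [ 0.5661 -0.03    0.07  ]
yel (2721, [20.6, 39.2], [0, 3, 46, 73]) [0.5761 0.001  0.07  ]
yel (305, [107.0, 12.1], [98, 3, 21, 21]) [ 0.6028 -0.0526  0.07  ]
green (1457, [321.1, 218.1], [300, 197, 43, 43]) [ 0.505  -0.2084  0.085 ]
white (259, [89.1, 81.5], [72, 72, 36, 20]) [ 0.5618 -0.0585  0.094 ]
white (1547, [319.7, 210.5], [289, 185, 65, 60]) [ 0.5133 -0.2057  0.094 ]
white (1138, [616.1, 277.7], [582, 249, 58, 99]) [ 0.509  -0.4202  0.094 ]
```

View pics/w9.png

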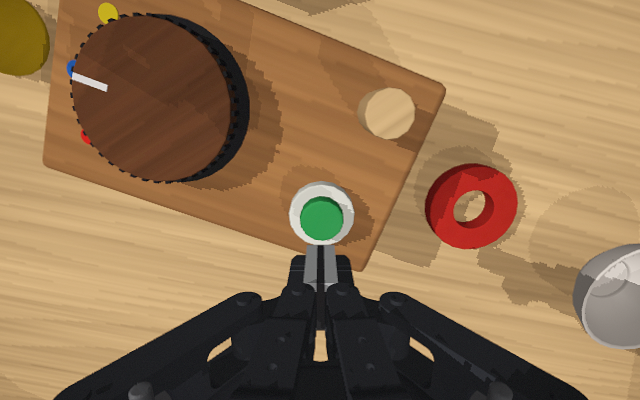

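The pointer at (89,82) rests at the blue dot, and the fingertip is above the green button. Now I'll go down until it touches.

```bash
python3 -m handwheel '[{"tx":0,"ty":0,"tz":0.01,"ax":0,"ay":0,"az":0,"jaw":-1},{"tx":0,"ty":0,"tz":0.015,"ax":0,"ay":0,"az":0,"jaw":-1},{"tx":0,"ty":0,"tz":0.015,"ax":0,"ay":0,"az":0,"jaw":-1},{"tx":0,"ty":0,"tz":0.008,"ax":0,"ay":0,"az":0,"jaw":-1},{"tx":0,"ty":0,"tz":0.002,"ax":0,"ay":0,"az":0,"jaw":-1},{"tx":0,"ty":0,"tz":0.002,"ax":0,"ay":0,"az":0,"jaw":-1},{"tx":0,"ty":0,"tz":0.002,"ax":0,"ay":0,"az":0,"jaw":-1},{"tx":0,"ty":0,"tz":0.002,"ax":0,"ay":0,"az":0,"jaw":-1},{"tx":0,"ty":0,"tz":0.001,"ax":0,"ay":0,"az":0,"jaw":-1},{"tx":0,"ty":0,"tz":0,"ax":0,"ay":0,"az":0,"jaw":-1}]'
```

```text
time: 18.15
ee_pos: [0.5051, -0.2088, 0.0875]
tcp_rot: [-179.9, 0.0, 12.3]
wrist_force: [0.0, -0.1, 4.8]
opening: -0.0001
grasp_force: 2.0
```

```bash
python3 -m handwheel '[{"tx":0,"ty":0,"tz":0.001,"ax":0,"ay":0,"az":0,"jaw":-1},{"tx":0,"ty":0,"tz":0.001,"ax":0,"ay":0,"az":0,"jaw":-1},{"tx":0,"ty":0,"tz":0.001,"ax":0,"ay":0,"az":0,"jaw":-1},{"tx":0,"ty":0,"tz":0,"ax":0,"ay":0,"az":0,"jaw":-1},{"tx":0,"ty":0,"tz":0,"ax":0,"ay":0,"az":0,"jaw":-1},{"tx":0,"ty":0,"tz":0,"ax":0,"ay":0,"az":0,"jaw":-1},{"tx":0,"ty":0,"tz":0,"ax":0,"ay":0,"az":0,"jaw":-1},{"tx":0,"ty":0,"tz":0,"ax":0,"ay":0,"az":0,"jaw":-1},{"tx":0,"ty":0,"tz":0,"ax":0,"ay":0,"az":0,"jaw":-1},{"tx":0,"ty":0,"tz":0,"ax":0,"ay":0,"az":0,"jaw":-1}]'
```

```text
time: 19.4
ee_pos: [0.5051, -0.2088, 0.0859]
tcp_rot: [-179.9, -0.0, 12.3]
wrist_force: [-4.4, 1.0, 15.4]
opening: -0.0001
grasp_force: 7.8
```

At 15 N, well above the 5 N needed, the tip stands against a hard stop, so the button is fully down. Now I'll let go, retreat upward and check.

```bash
python3 -m handwheel '[{"tx":0,"ty":0,"tz":-0.004,"ax":0,"ay":0,"az":0,"jaw":-1},{"tx":0,"ty":0,"tz":-0.01,"ax":0,"ay":0,"az":0,"jaw":-1},{"tx":0,"ty":0,"tz":-0.02,"ax":0,"ay":0,"az":0,"jaw":-1},{"tx":0,"ty":0,"tz":-0.025,"ax":0,"ay":0,"az":0,"jaw":-1},{"tx":0,"ty":0,"tz":-0.03,"ax":0,"ay":0,"az":0,"jaw":-1},{"tx":0,"ty":0,"tz":-0.03,"ax":0,"ay":0,"az":0,"jaw":-1},{"tx":0,"ty":0,"tz":-0.02,"ax":0,"ay":0,"az":0,"jaw":-1},{"tx":0,"ty":0,"tz":-0.01,"ax":0,"ay":0,"az":0,"jaw":-1},{"tx":0,"ty":0,"tz":0,"ax":0,"ay":0,"az":0,"jaw":-1},{"tx":0,"ty":0,"tz":0,"ax":0,"ay":0,"az":0,"jaw":-1}]'; python3 m.py w10
```

```text
time: 20.65
ee_pos: [0.5048, -0.2088, 0.232]
tcp_rot: [-179.8, 0.1, 12.3]
wrist_force: [-0.6, -0.6, -0.2]
opening: 0.0002
grasp_force: 0.0
red (108, [152.9, 125.5], [148, 119, 12, 13]) [ 0.5237 -0.0418  0.07  ]
red (2843, [438.9, 183.2], [405, 151, 68, 65]) [ 0.528  -0.3244  0.07  ]
blue (105, [145.7, 77.5], [141, 72, 11, 14]) [ 0.5654 -0.0328  0.07  ]
yel (460, [44.8, 27.8], [14, 17, 76, 28]) [0.5881 0.0567 0.07  ]
yel (170, [171.5, 39.0], [165, 32, 14, 15]) [ 0.6022 -0.0534  0.07  ]
yel (69, [107.8, 57.3], [104, 45, 8, 23]) [0.5754 0.0015 0.07  ]
green (737, [320.5, 184.7], [306, 170, 30, 31]) [ 0.505  -0.2085  0.085 ]
white (119, [161.3, 86.9], [150, 81, 24, 13]) [ 0.5618 -0.0587  0.094 ]
white (652, [315.4, 178.8], [298, 161, 46, 45]) [ 0.5118 -0.2023  0.094 ]
white (2688, [578.6, 243.2], [525, 211, 93, 60]) [ 0.5038 -0.4687  0.094 ]
```

View pics/w10.png

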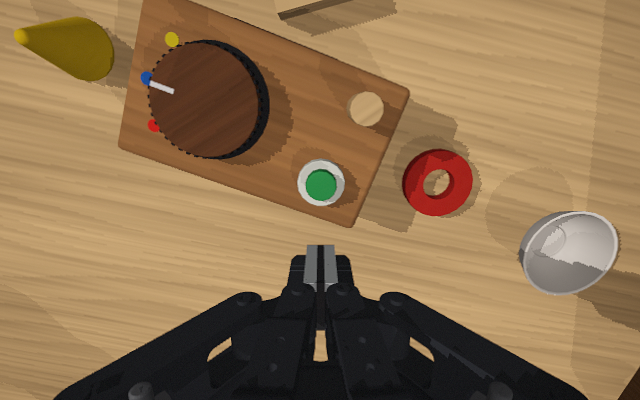

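The picture shows the pointer at the blue dot (146,78), the button up again at (320,185), and the player and toys where they were. The arm is clear of everything.

```bash
python3 -c "
from workcell import workorder; print(workorder.job_done())"
```

```text
the job is handed in; nothing more can be done
None
```

The dial now rests in the blue click and play was pressed once to its stop, then released, by about 20.7 s. My first turn failed at a joint limit and dragged the dial back to red before the second one worked; the player and toys look unmoved.

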